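Clear the pump plinth of scrap before the new pump goes on

ROBOT

A 6-joint arm with a two-finger parallel gripper is mounted at the origin on the work surface. World frame = base frame: x ahead of the robot, y to its left, z up, the work surface at z = 0. Lengths are in mm, angles in rad, forces in N, time in s.
With the tool pointing down it reaches from about 350 to 875 mm from the base axis. Payload 4.2 kg.
Tool frame: the origin (TCP) lies between the finger pads; the fingertips stand 11 mm ahead of it and the grasp point (between the pads) lies 8 mm behind it; z points along the fingers, y is the direction in which the jaws open and shut (so a half turn about z gives the same grasp; the last joint's range is limited). The gripper opens to 85 mm and grips with 20 to 120 N. Pads are 22 mm wide; open, the fingers measure 114 mm over their backs; the gripper's body (76 mm by 85 mm) begins 54 mm behind the grasp point. The pads swing forward as they close: fully open they stand 13 mm farther back than shut.
Start: joints at [-0.878, 0.385, 0.008, 0, -1.194, -0.259], TCP at [262.713, -567.081, 242.312] pointing down, gripper open.
Joint ranges: [-3.14, 3.14], [-1.21, 2.06], [-1.07, 1.41], [-3.16, 2.05], [-2.99, -0.16], [-3.1, 3.1]. Speed limits (rad/s): [2.79, 2.79, 3.14, 3.14, 3.14, 3.14].

INTERFACE

Orientations are given as a unit quaternion [x, y, z, w].
In Python, from bench import * gives the robot as it stands.
- The arm moves only by the tool servo_tool, never from a script. Its argument "rows" is a list of rows, each a list of 7 numbers: the opening, from 0 (shut) to 1 (fully open), then the shift along the tool's x, y, z in cm, then the turn, a rotation vector about the tool's x, y, z in degrees. A call has 1 to 12 rows; each row shifts and turns the commanded pose from where the row before left it, along the tool's axes as they then stand; what a row does not reach is not made up. A row lasts 1/10 s, in which the tool goes at most 50 mm and 8.59 degrees, less where a joint would pass 70% of its speed; a pose out of reach is approached as far as the arm can. A call is refused whole if a number of a shift passes 5 or a number of a turn 8.59, either way. A call with a gripper value outside its range is refused whole. The fingers move at their own pace and stop on an object; the grip force is fixed at half the most. Time passes only in rows, so rows that do not move let the fingers close. It gives the time, the measured TCP pose, the force and the opening at its end, in the units of the state.
- read_state(): the state, without advancing time (a new reading comes with each control period).
- get_image(name): name is "scene" or "top" or "wrist"; returns a dict with "image" (400x640x3 uint8, red, green, blue), "mtx" (3x3 intrinsics, pixels), "extrinsics" (4x4, takes a point from camera to world coordinates). Camera axes: x right, y up, looking along -z (the intrinsics and any distortion apply to the point x, -y, -z); pixel columns grow to the right and rows downward; lengths in mm; the calibration is good to about 2 mm. A picture is of the moment at which its call begins. There is no depth.
- job_done(): hands the job in, once; it reports no verdict.
The state is a dict: "clock": time; "joints": joint angles; "joint_vel": joint speeds; "joint_efforts": joint torques, N m; "position": TCP position; "ee_rot": TCP orientation; "contact_force": force on the tool from outside, world axes, zero at the start; "wrist_torque": the same for the moment, N m; "gripper_width": finger opening in mm.
Only numpy, scipy, OpenCV 4.12 (cv2) and the standard library are available. Lean on these libraries where they do the work, as an engineer would, in place of code of your own. Each camera call takes 0.05 s, during which the arm holds its last target. There are 200 camera calls.

TASK

The new pump is about to be set down here: clear the three pieces of scrap (the strut channel offcut, the cut-out pipe tee and the wood block) off the top of the steel plinth into the open scrap bin that stands against one side of it, simplest by pushing them over that edge. Every piece should end up lying still in the bin, with the bin still where it stands; do not knock the row of valves on the plinth, and leave the socket case and the wrench on it where they are.

Things in the scene. Friction and masses are not known exactly. Their poses are not given: they have to be found in the camera images.
- plinth: Fixed stainless steel box, 320 mm along its x, 480 mm along its y, 130 mm high; its flat top is the surface to clear. Origin: centre of its underside, on the white board. Its x axis points roughly away from the robot, its y axis along its long side. The bin stands against its +y end or its -y end, the socket case against the other. No lip on any edge; dark bolt slots in the top are flush.
- valves: Row of six black solenoid valves on a white manifold, fixed on the plinth's top along its far side: 290 mm long along y, 44 mm deep, 76 mm high (top 206 mm above the board; connectors and thin wires on its far side). Origin: centre of its underside, 125 mm towards +x of the plinth's centre line, so that its near face is 103 mm from that line.
- bin: Open grey plastic tub, the scrap bin, loose, 0.9 kg, empty: 280 mm along its x, 200 mm along its y, 116 mm high, walls and floor 5 mm thick. Origin: centre of its underside, on the white board; its axes are parallel to the plinth's. It stands 4 to 10 mm off the plinth's end, so its rim lies 14 mm below the plinth's top, and its long side runs along that end; its centre is about 30 mm nearer the robot than the plinth's centre line.
- case: Closed black plastic socket-set case with steel latches, 280 x 200 x 74 mm high, loose, 2.5 kg, at the other end of the plinth, at the same distance. Origin: centre of its underside. To be left alone.
- strut: Scrap: bare metal strut channel offcut, 90 mm long along its x, 41 mm square in section, hollow with 3 mm walls, open side up, about 0.2 kg. Lies loose on the plinth at any yaw. Origin: centre of its underside.
- strut_mid (a point): Centre of the strut channel offcut, 20.5 mm above its underside.
- tee: Scrap: dark grey plastic pipe tee with pipe stubs, lying flat: straight run 110 mm long along its x (sockets 42 mm in diameter, stub ends 33 mm), branch towards its +y ending 58 mm from the run's axis; about 0.13 kg. Lies loose on the plinth at any yaw. Origin: under the middle of the run, at the level of the underside.
- tee_mid (a point): Middle of the tee: 21 mm above its underside, 8 mm from the run's axis towards the branch.
- block: Scrap: block of pale timber, 85 mm along its x, 58 mm along its y, 38 mm high, about 0.1 kg. Lies loose on the plinth at any yaw. Origin: centre of its underside.
- block_mid (a point): Centre of the wood block, 19 mm above its underside.
- wrench: Steel open-ended wrench, 200 mm long, lying on top of the socket case, below the level of the plinth's top. To be left alone.

How it is judged (in metres and radians):
At the end, for the whole second after the job is handed in: All three pieces of scrap lie still in the bin: each piece's middle between the bin's walls and no higher than 108 mm above its underside (below the rim), none leaning on the plinth; the bin upright and within 40 mm of where it stood (x of strut_mid in the frame of bin between -0.135 and 0.135 m and y of strut_mid in the frame of bin between -0.095 and 0.095 m and z of each of strut_mid, tee_mid, block_mid in the frame of bin below 0.108 m and linear speed of each of strut, tee, block below 0.03 m/s and contact force between each of strut, tee, block and plinth below 0.1 N and x of tee_mid in the frame of bin between -0.135 and 0.135 m and y of tee_mid in the frame of bin between -0.095 and 0.095 m and x of block_mid in the frame of bin between -0.135 and 0.135 m and y of block_mid in the frame of bin between -0.095 and 0.095 m and distance of bin from where it was at the start of the episode below 0.04 m and angle between bin's own z axis and vertical below 0.08 rad); the robot touches nothing.
It fails at once if the valve row is knocked (more than 10 N) (contact force between valves and anything else above 10 N).
It fails at once if the socket case is shifted by more than 30 mm (distance of case from where it was at the start of the episode above 0.03 m).
It fails at once if the wrench is shifted by more than 30 mm (distance of wrench from where it was at the start of the episode above 0.03 m).
It fails at once if the bin is shifted by more than 60 mm (distance of bin from where it was at the start of the episode above 0.06 m).
It also fails if it takes over 61 s, if anything falls off the work surface, if the arm or the gripper's body presses on something with over 40 N, if the wrist force passes 120 N, or if a joint passes its speed limit or range.

## Working session

There is one attempt and no reset: what is moved stays moved. The work goes in short steps, Python scripts to look and compute and a tool call to move; the robot and the scene stay as the last step left them, time stands still between calls to the robot, and variables do not carry over. Pictures are saved under pics/ and viewed, about 8 in all and at most 12, crops included, and the job is handed in when it is done.

Besides the shell and the picture viewer there is one more tool, called after "Emit:" as name([rows], argument=value, ...), one row to a line, values as JSON. servo_tool: Moves the arm, as the interface text tells. Its arguments: {"type":"object","properties":{"rows":{"type":"array","items":{"type":"array","items":{"type":"number"}}}},"required":["rows"]}

```bash
mkdir -p pics; cat > h.py <<'E'
from bench import *
import numpy as np, cv2
def snap(n,f):
    d=get_image(n); cv2.imwrite('pics/'+f,cv2.cvtColor(d['image'],cv2.COLOR_RGB2BGR)); np.savez('pics/'+f+'.npz',**{k:d[k] for k in('image','mtx','extrinsics')}); return d
def ray(d,uv,z):
    K=np.array(d['mtx']);E=np.array(d['extrinsics'])
    p=np.linalg.solve(K,[uv[0],uv[1],1]); r=E[:3,:3]@np.array([p[0],-p[1],-p[2]]);o=E[:3,3]
    return o+r*(z-o[2])/r[2]
def proj(d,P):
    K=np.array(d['mtx']);E=np.array(d['extrinsics'])
    c=E[:3,:3].T@(np.array(P)-E[:3,3]);q=K@np.array([c[0],-c[1],-c[2]]);return q[:2]/q[2]
E
python3 - <<'E'
from h import *
for n in('scene','top'):
    d=snap(n,n+'0.png'); print(n,d['extrinsics'],d['mtx'],[k for k in d])
print(read_state())
E
```

```text
scene [[-3.84499585e-01 -7.00208936e-01  6.01554249e-01  1.31935080e+03]
 [ 9.22982740e-01 -2.80159125e-01  2.63844132e-01  3.43736897e+02]
 [-1.62151069e-02  6.56672148e-01  7.54001830e-01  1.04652748e+03]
 [ 0.00000000e+00  0.00000000e+00  0.00000000e+00  1.00000000e+00]] [[445.35506622   0.         326.81934146]
 [  0.         445.35506622 198.6036503 ]
 [  0.           0.           1.        ]] ['image', 'mtx', 'extrinsics']
top [[-3.48338355e-03  9.80472615e-01 -1.96624815e-01  3.64902104e+02]
 [-9.99953973e-01 -5.17303582e-03 -8.08034698e-03  1.69052939e+01]
 [-8.93970614e-03  1.96587618e-01  9.80445506e-01  1.21393705e+03]
 [ 0.00000000e+00  0.00000000e+00  0.00000000e+00  1.00000000e+00]] [[415.96581838   0.         319.71929318]
 [  0.         415.96581838 197.65070976]
 [  0.           0.           1.        ]] ['image', 'mtx', 'extrinsics']
{'clock': 0.1, 'joints': array([-8.78411261e-01,  3.85489133e-01,  6.78368508e-03, -3.92853686e-04,
       -1.19401163e+00, -2.58587438e-01]), 'joint_vel': array([-0.00111462, -0.00085597,  0.00443478,  0.00191736, -0.00032767,
        0.00063579]), 'joint_efforts': array([-5.75175745e-04, -3.93319988e+01,  1.88929868e+01,  4.19800535e+00,
       -2.64692688e-03,  2.00260992e-06]), 'position': array([ 262.49631064, -566.66612446,  241.3397859 ]), 'ee_rot': array([-2.15131286e-01,  9.76584648e-01,  9.37422213e-04, -2.77307720e-04]), 'contact_force': array([0.28155786, 1.23109389, 0.05857204]), 'wrist_torque': array([-0.01406274, -0.02449116, -0.00027798]), 'gripper_width': 85.66415861649362}
```

View pics/top0.png

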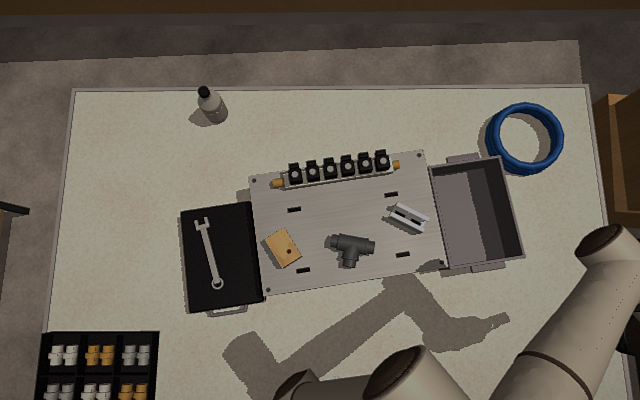

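View pics/scene0.png

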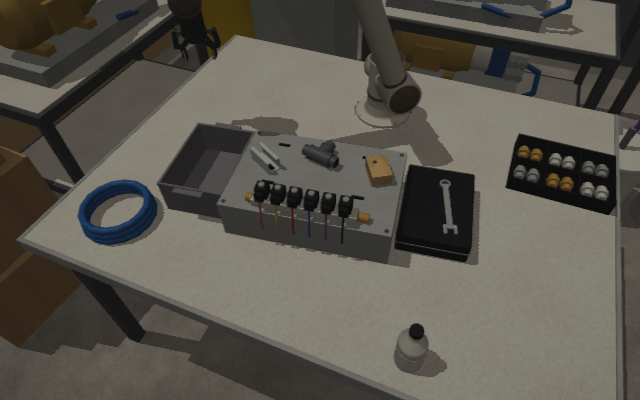

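Top view: the bin is on the right (-y), the case and wrench on the left. The plinth corners are near (249,176), (424,151), (447,269) and (265,296). Strut is at about (408,217), tee (350,247), block (282,247).

```bash
python3 - <<'E'
from h import *
d=dict(np.load('pics/top0.png.npz'))
T=[ray(d,p,130)[:2] for p in [(249,176),(424,151),(447,269),(265,296)]]
print(np.round(T,0),[round(np.linalg.norm(T[i]-T[i-1])) for i in range(4)])
for n,ps,z in[('strut',[(388,217),(397,203),(430,219),(424,235)],165),('tee',[(327,243),(375,245),(347,266),(350,247)],151),('block',[(263,239),(286,229),(301,259),(279,268),(282,247)],168),('bin',[(429,165),(500,156),(524,258),(447,270)],116),('valv',[(275,184),(400,165)],150)]:
    print(n,np.round([ray(d,p,z)[:2] for p in ps]).tolist())
im=cv2.cvtColor(d['image'],cv2.COLOR_RGB2BGR)
cv2.imwrite('pics/top0c.png',cv2.resize(im[140:310,170:535],None,fx=2.19,fy=2.19,interpolation=cv2.INTER_CUBIC))
E
```

```text
[[ 643.  216.]
 [ 710. -257.]
 [ 394. -300.]
 [ 328.  166.]] [318, 478, 319, 470]
strut [[524.0, -148.0], [560.0, -172.0], [518.0, -254.0], [478.0, -237.0]]
tee [[460.0, 8.0], [454.0, -115.0], [402.0, -43.0], [450.0, -51.0]]
block [[469.0, 169.0], [494.0, 111.0], [419.0, 73.0], [397.0, 127.0], [449.0, 121.0]]
bin [[674.0, -273.0], [699.0, -468.0], [422.0, -506.0], [392.0, -304.0]]
valv [[615.0, 143.0], [665.0, -187.0]]
```

View pics/top0c.png

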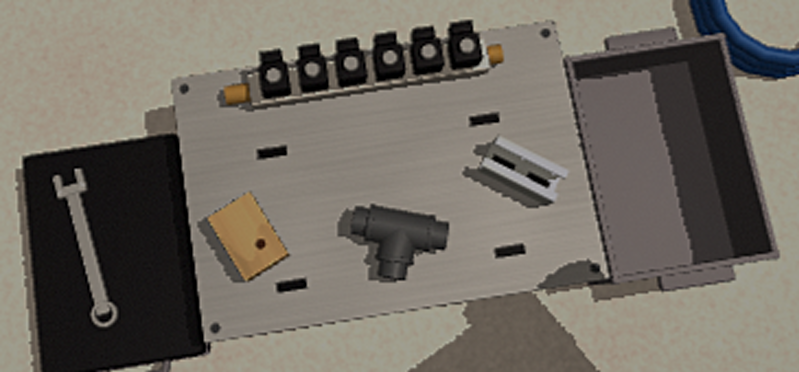

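Emit:
servo_tool([
  [0.5, 0, 0, 0, 0, 0, -8.15],
  [0.5, 0, 0, 0, 0, 0, -8.15],
  [0.5, 0, 0, 0, 0, 0, -8.15],
  [0.5, 0, 0, 0, 0, 0, -8.15],
  [0.5, 0, 0, 0, 0, 0, -8.15],
  [0.5, 0, 0, 0, 0, 0, -8.15],
  [0.5, 0, 0, 0, 0, 0, -8.15],
  [0.5, 0, 0, 0, 0, 0, -8.15],
  [0.5, 0, 0, 0, 0, 0, -8.15],
  [0.5, 0, 0, 0, 0, 0, 0],
  [0.5, 0, 0, 0, 0, 0, 0],
])

```text
clock: 1.2
position: [262.7, -566.9, 241.9]
ee_rot: [0.755, -0.656, -0.0, -0.0]
contact_force: [0.7, 0.3, 1.6]
gripper_width: 42.8
```

Emit:
servo_tool([
  [0.5, -3.3, -2.7, 0, 0, 0, 0],
  [0.5, -3.3, -2.7, 0, 0, 0, 0],
  [0.5, -3.3, -2.7, 0, 0, 0, 0],
  [0.5, -3.3, -2.7, 0, 0, 0, 0],
  [0.5, -3.3, -2.7, 0, 0, 0, 0],
  [0.5, -3.3, -2.7, 0, 0, 0, 0],
  [0.5, -3.3, -2.7, 0, 0, 0, 0],
  [0.5, -3.3, -2.7, 0, 0, 0, 0],
  [0.5, -3.3, -2.7, 0, 0, 0, 0],
  [0.5, -3.3, -2.7, 0, 0, 0, 0],
  [0.5, -3.3, -2.7, 0, 0, 0, 0],
  [0.5, -3.3, -2.7, 0, 0, 0, 0],
])

```text
clock: 2.4
position: [527.5, -127.2, 242.5]
ee_rot: [0.755, -0.656, 0.0, -0.0]
contact_force: [0.3, -0.7, -0.5]
gripper_width: 43.0
```

Emit:
servo_tool([
  [0.5, 0, 0, 0, 0, 0, 0],
  [0.5, 0, 0, 0, 0, 0, 0],
])

```text
clock: 2.6
position: [527.1, -128.0, 242.0]
ee_rot: [0.756, -0.655, -0.0, 0.0]
contact_force: [-0.2, -0.6, -0.3]
gripper_width: 42.6
```

```bash
python3 - <<'E'
from h import *
s=read_state();print(s['position'],s['ee_rot'],s['gripper_width'],s['clock'])
snap('wrist','w1.png')
E
```

```text
[ 527.06120648 -127.96043132  242.00306034] [ 7.55960931e-01 -6.54616619e-01 -3.17322054e-04  2.26172864e-04] 42.554439356507565 2.6
```

View pics/w1.png

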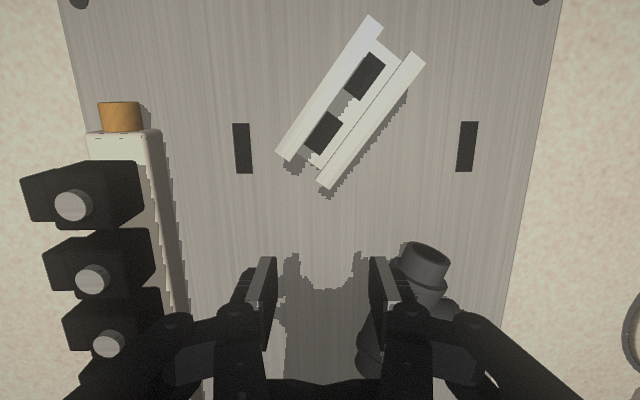

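The wrist view shows the fork behind the strut. The strut's near end is at about (280-325,150-190). The tee's stub at (425,255) is close to the right finger, so I check the gap before going down.

```bash
cat >> h.py <<'E'
C=np.array([519,-44.]);ex=np.array([.99,.141]);ey=np.array([-.141,.99])
def pl(p): v=np.array(p[:2])-C; return np.round([v@ex,v@ey])
E
python3 - <<'E'
from h import *
d=dict(np.load('pics/w1.png.npz'))
for n,p,z in[('strutnear',(325,187),171),('strutnear',(278,153),171),('strutfar',(422,60),171),('strutfar',(372,18),171),('tee',(430,242),165),('tee',(405,245),151),('tee',(450,262),151),('tipL',(265,258),235),('tipR',(380,258),235),('valve base near',(160,135),160),('corner',(63,0),130),('corner',(560,0),130)]: print(n,pl(ray(d,p,z)))
print(pl(read_state()['position']))
E
```

```text
strutnear [  -5. -109.]
strutnear [  23. -130.]
strutfar [ -58. -182.]
strutfar [ -30. -202.]
tee [-76. -69.]
tee [-63. -60.]
tee [-97. -46.]
tipL [ 23. -93.]
tipR [-30. -93.]
valve base near [  98. -139.]
corner [ 160. -219.]
corner [-153. -220.]
[ -4. -85.]
```

Emit:
servo_tool([
  [0.5, 0, 0, 2.5, 0, 0, 0],
  [0.5, 0, 0, 2.5, 0, 0, 0],
  [0.5, 0, 0, 2, 0, 0, 0],
  [0.5, 0, 0, 1.4, 0, 0, 0],
  [0.5, 0, 0, 1.0, 0, 0, 0],
  [0.5, 0, 0, 0, 0, 0, 0],
])

```text
clock: 3.25
position: [525.6, -129.8, 147.1]
ee_rot: [0.755, -0.656, -0.001, 0.001]
contact_force: [0.2, 0.2, -0.0]
gripper_width: 42.8
```

Emit:
servo_tool([
  [0.5, 0.8, 0, 0, 0, 0, 0],
  [0.5, 1.5, 0, 0, 0, 0, 0],
  [0.5, 1.5, 0, 0, 0, 0, 0],
  [0.5, 1.5, 0, 0, 0, 0, 0],
  [0.5, 1.5, 0, 0, 0, 0, 0],
  [0.5, 1.5, 0, 0, 0, 0, 0],
  [0.5, 1.5, 0, 0, 0, 0, 0],
  [0.5, 1.5, 0, 0, 0, 0, 0],
  [0.5, 1.5, 0, 0, 0, 0, 0],
  [0.5, 1.5, 0, 0, 0, 0, 0],
  [0.5, 1.5, 0, 0, 0, 0, 0],
  [0.5, 1.5, 0, 0, 0, 0, 0],
])

```text
clock: 4.45
position: [551.5, -301.6, 147.9]
ee_rot: [0.756, -0.655, -0.0, 0.0]
contact_force: [-0.1, -0.5, 1.0]
gripper_width: 42.7
```

```bash
python3 - <<'E'
from h import *
s=read_state();print(s['position'],pl(s['position']),s['contact_force'])
snap('wrist','w2.png')
E
```

```text
[ 551.50204862 -301.61027997  147.90989871] [  -4. -260.] [-0.12532447 -0.45060016  0.96196592]
```

View pics/w2.png

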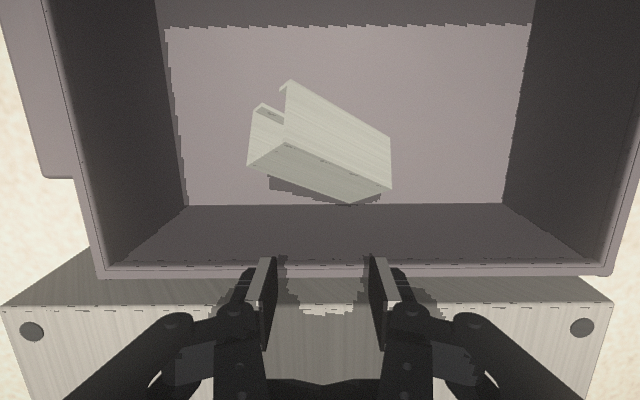

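The strut is lying in the bin and the pads are clear. Next is the tee.

Emit:
servo_tool([
  [0.5, 0, 0, -3.2, 0, 0, 0],
  [0.25, 0, 0, -3.2, 0, 0, 0],
  [0.25, -2.5, 0, -3, 0, 0, 0],
  [0.25, -4, 0.8, 0, 0, 0, 0],
  [0.25, -4, 0.8, 0, 0, 0, 0],
  [0.25, -4, 0.8, 0, 0, 0, 0],
  [0.25, -4, 0.8, 0, 0, 0, 0],
  [0.25, -4, 0.8, 0, 0, 0, 0],
  [0.25, -4, 0.8, 0, 0, 0, 0],
  [0.25, -4, 0.5, 0, 0, 0, 0],
  [0.25, -4, 0.5, 0, 0, 0, 0],
  [0.25, 0, 0, 0, 0, 0, 0],
])

```text
clock: 5.7
position: [444.3, 36.0, 242.7]
ee_rot: [0.758, -0.652, 0.0, -0.001]
contact_force: [0.2, -0.1, 0.1]
gripper_width: 21.2
```

```bash
python3 - <<'E'
from h import *
s=read_state();print(s['position'],pl(s['position']),s['gripper_width'])
snap('wrist','w3.png')
E
```

```text
[444.26602371  36.02802024 242.73017996] [-63.  90.] 21.159984777654056
```

View pics/w3.png

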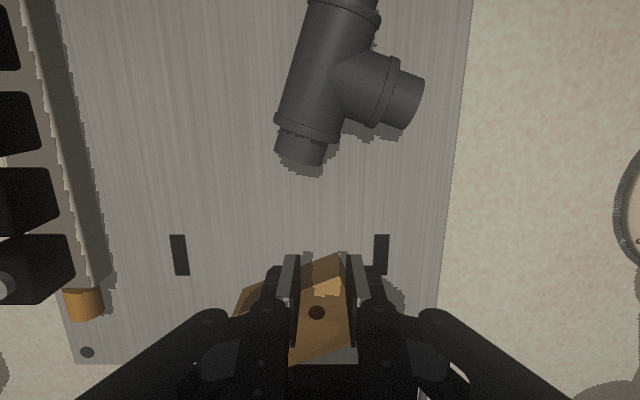

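The tee is ahead, with its stub end at about (300,165). The block's corner shows at (337,253), right beside the pads, so I check the clearance.

```bash
python3 - <<'E'
from h import *
d=dict(np.load('pics/w3.png.npz'))
for n,p,z in[('teeend',(300,165),151),('teeL',(274,155),147),('teeR',(327,160),147),('branch',(415,100),151),('far',(345,0),151),('blockcorner',(337,253),168),('blockleft',(235,315),168),('pad',(290,255),236)]: print(n,pl(ray(d,p,z)))
E
```

```text
teeend [-47.  56.]
teeL [-29.  50.]
teeR [-65.  53.]
branch [-120.   14.]
far [-74. -41.]
blockcorner [-72. 112.]
blockleft [  0. 162.]
pad [-48.  79.]
```

Emit:
servo_tool([
  [0.82, 0.8, 1.2, 0, 0, 0, 0],
  [0.82, 0, 0, 0, 0, 0, 0],
  [0.82, 0, 0, 0, 0, 0, 0],
  [0.82, 0, 0, 2.5, 0, 0, 0],
  [0.82, 0, 0, 2.5, 0, 0, 0],
  [0.82, 0, 0, 2.5, 0, 0, 0],
  [0.82, 0, 0, 1.5, 0, 0, 0],
  [0.82, 0, 0, 1, 0, 0, 0],
  [0.82, 0, 0, 0, 0, 0, 0],
  [0.82, 1, 0, 0, 0, 0, 0],
  [0.82, 1, 0, 0, 0, 0, 0],
  [0.82, 1, 0, 0, 0, 0, 0],
])

```text
clock: 6.95
position: [439.4, -6.9, 143.2]
ee_rot: [0.756, -0.655, 0.001, -0.001]
contact_force: [0.9, 1.4, -0.3]
gripper_width: 70.0
```

Emit:
servo_tool([
  [0.82, 1, 0, 0, 0, 0, 0],
  [0.82, 1, 0, 0, 0, 0, 0],
  [0.82, 1, 0, 0, 0, 0, 0],
  [0.82, 1.2, 0, 0, 0, 0, 0],
  [0.82, 1.5, 0, 0, 0, 0, 0],
  [0.82, 1.5, 0, 0, 0, 0, 0],
  [0.82, 1.5, 0, 0, 0, 0, 0],
  [0.82, 1.5, 0, 0, 0, 0, 0],
  [0.82, 1.5, 0, 0, 0, 0, 0],
  [0.82, 1.5, 0, 0, 0, 0, 0],
  [0.82, 1.5, 0, 0, 0, 0, 0],
  [0.82, 1.5, 0, 0, 0, 0, 0],
])

```text
clock: 8.15
position: [461.2, -167.7, 142.2]
ee_rot: [0.756, -0.655, -0.0, 0.0]
contact_force: [0.0, 3.3, 2.5]
gripper_width: 70.0
```

```bash
python3 - <<'E'
from h import *
s=read_state();print(s['position'],pl(s['position']),s['gripper_width'],s['contact_force'])
snap('wrist','w4.png')
E
```

```text
[ 461.15758549 -167.6817718   142.22417109] [ -75. -114.] 70.0023334205676 [0.01795917 3.26127241 2.51218803]
```

View pics/w4.png

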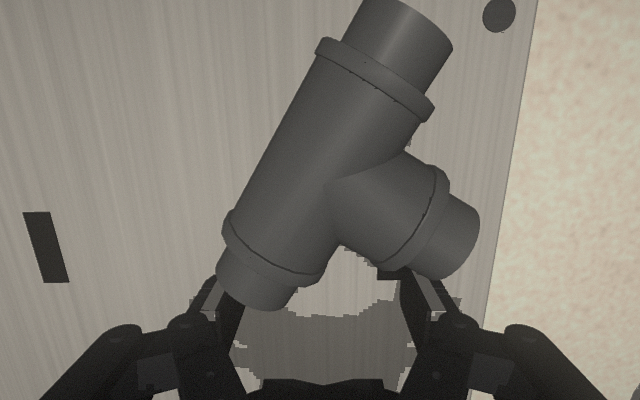

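The fork holds the tee at two points, on the run's stub and on the branch. I carry on over the edge.

Emit:
servo_tool([
  [0.82, 1.4, 0, 0, 0, 0, 0],
  [0.82, 1.4, 0, 0, 0, 0, 0],
  [0.82, 1.4, 0, 0, 0, 0, 0],
  [0.82, 1.4, 0, 0, 0, 0, 0],
  [0.82, 1.4, 0, 0, 0, 0, 0],
  [0.82, 1.4, 0, 0, 0, 0, 0],
  [0.82, 1.4, 0, 0, 0, 0, 0],
  [0.82, 1.4, 0, 0, 0, 0, 0],
  [0.82, 1.4, 0, 0, 0, 0, 0],
  [0.82, 1.4, 0, 0, 0, 0, 0],
  [0.82, 1.4, 0, 0, 0, 0, 0],
  [0.82, 1.2, 0, 0, 0, 0, 0],
])

```text
clock: 9.4
position: [485.4, -332.2, 142.2]
ee_rot: [0.756, -0.655, -0.0, 0.0]
contact_force: [0.4, -0.1, 1.1]
gripper_width: 70.2
```

```bash
python3 - <<'E'
from h import *
s=read_state();print(s['position'],pl(s['position']),s['gripper_width'],s['contact_force'])
snap('wrist','w5.png')
E
```

```text
[ 485.40351627 -332.17538071  142.20500033] [ -74. -281.] 70.24156236611422 [ 0.39043713 -0.1119391   1.06731799]
```

View pics/w5.png

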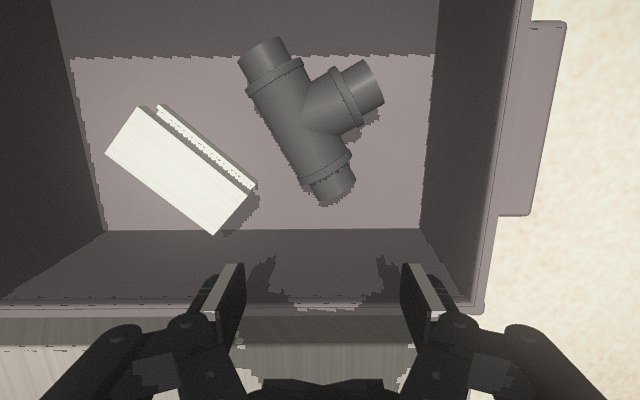

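Strut and tee are both in the bin. Now the block, approached from behind at the case end.

Emit:
servo_tool([
  [0.82, 0, 0, -3.5, 0, 0, 0],
  [0.5, 0, 0, -3.5, 0, 0, 0],
  [0.5, -3, 0, -3, 0, 0, 0],
  [0.5, -4.5, -0.3, 0, 0, 0, 0],
  [0.5, -4.5, -0.3, 0, 0, 0, 0],
  [0.5, -4.5, -0.3, 0, 0, 0, 0],
  [0.5, -4.5, -0.3, 0, 0, 0, 0],
  [0.5, -4.5, -0.3, 0, 0, 0, 0],
  [0.5, -4.5, -0.3, 0, 0, 0, 0],
  [0.5, -4.5, -0.3, 0, 0, 0, 0],
  [0.5, -4.5, -0.3, 0, 0, 0, 0],
  [0.5, -4.5, -0.3, 0, 0, 0, 0],
])

```text
clock: 10.65
position: [449.4, 105.3, 242.7]
ee_rot: [0.756, -0.655, 0.0, -0.0]
contact_force: [0.7, -0.6, 0.5]
gripper_width: 42.7
```

Emit:
servo_tool([
  [0.5, -4.5, 0, 0, 0, 0, 0],
  [0.5, -4, 0, 0, 0, 0, 0],
  [0.5, -1.2, 0, 0, 0, 0, 0],
  [0.5, 0, 0, 0, 0, 0, 0],
])

```text
clock: 11.05
position: [435.8, 200.9, 242.2]
ee_rot: [0.757, -0.654, -0.0, 0.0]
contact_force: [0.1, 0.3, 0.2]
gripper_width: 42.6
```

```bash
python3 - <<'E'
from h import *
s=read_state();print(s['position'],pl(s['position']),s['gripper_width'],s['contact_force'])
snap('wrist','w6.png')
E
```

```text
[435.79313919 200.91755513 242.2273051 ] [-48. 254.] 42.64223614173606 [0.08969003 0.34572395 0.20489667]
```

View pics/w6.png

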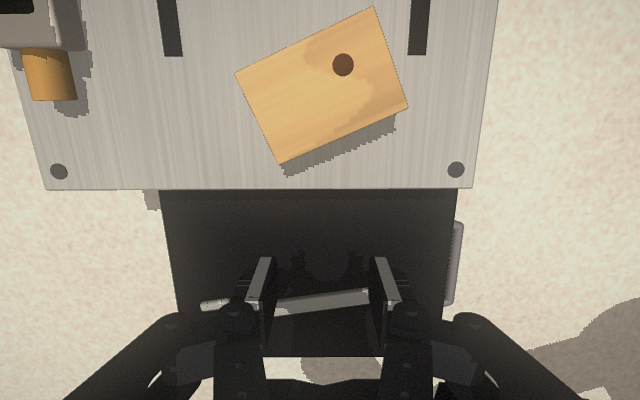

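The block is centred on the fork: centre (323,87), nearest corner (280,163), well ahead of the pads. Next: down and push.

Emit:
servo_tool([
  [0.5, 0, 0, 2.5, 0, 0, 0],
  [0.5, 0, 0, 2.5, 0, 0, 0],
  [0.5, 0, 0, 2, 0, 0, 0],
  [0.5, 0, 0, 1.5, 0, 0, 0],
  [0.5, 0, 0, 1, 0, 0, 0],
  [0.5, 0, 0, 0, 0, 0, 0],
  [0.5, 1, 0, 0, 0, 0, 0],
  [0.5, 1, 0, 0, 0, 0, 0],
  [0.5, 1, 0, 0, 0, 0, 0],
  [0.5, 1, 0, 0, 0, 0, 0],
  [0.5, 1, 0, 0, 0, 0, 0],
  [0.5, 1, 0, 0, 0, 0, 0],
])

```text
clock: 12.3
position: [445.1, 139.4, 147.7]
ee_rot: [0.756, -0.655, 0.0, -0.001]
contact_force: [1.8, 0.9, 0.6]
gripper_width: 42.8
```

Emit:
servo_tool([
  [0.5, 1.4, 0, 0, 0, 0, 0],
  [0.5, 1.4, 0, 0, 0, 0, 0],
  [0.5, 1.4, 0, 0, 0, 0, 0],
  [0.5, 1.4, 0, 0, 0, 0, 0],
  [0.5, 1.4, 0, 0, 0, 0, 0],
  [0.5, 1.4, 0, 0, 0, 0, 0],
  [0.5, 1.4, 0, 0, 0, 0, 0],
  [0.5, 1.4, 0, 0, 0, 0, 0],
  [0.5, 1.4, 0, 0, 0, 0, 0],
  [0.5, 1.4, 0, 0, 0, 0, 0],
  [0.5, 1.4, 0, 0, 0, 0, 0],
  [0.5, 1.4, 0, 0, 0, 0, 0],
])

```text
clock: 13.5
position: [468.3, -27.5, 147.2]
ee_rot: [0.756, -0.655, -0.0, 0.0]
contact_force: [-0.5, 1.5, 1.9]
gripper_width: 42.5
```

```bash
python3 - <<'E'
from h import *
s=read_state();print(s['position'],pl(s['position']),s['gripper_width'],s['contact_force'])
snap('wrist','w7.png')
E
```

```text
[468.34957276 -27.45273637 147.24062171] [-48.  24.] 42.48726263144579 [-0.54184543  1.47209014  1.93618425]
```

View pics/w7.png

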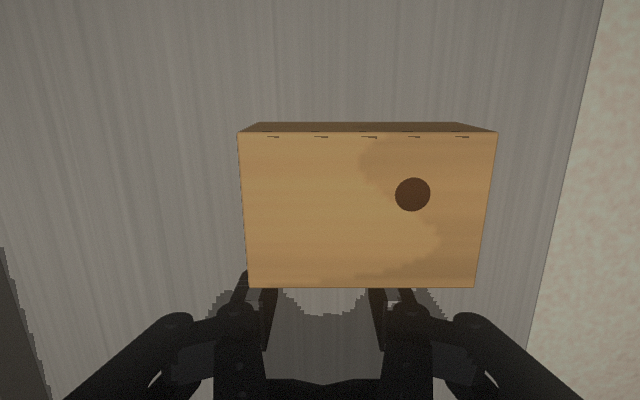

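The block lies flat against both fingers and stays stable. I finish the push.

Emit:
servo_tool([
  [0.5, 1.4, 0, 0, 0, 0, 0],
  [0.5, 1.4, 0, 0, 0, 0, 0],
  [0.5, 1.4, 0, 0, 0, 0, 0],
  [0.5, 1.4, 0, 0, 0, 0, 0],
  [0.5, 1.4, 0, 0, 0, 0, 0],
  [0.5, 1.4, 0, 0, 0, 0, 0],
  [0.5, 1.4, 0, 0, 0, 0, 0],
  [0.5, 1.4, 0, 0, 0, 0, 0],
  [0.5, 1.4, 0, 0, 0, 0, 0],
  [0.5, 1.4, 0, 0, 0, 0, 0],
])

```text
clock: 14.55
position: [488.4, -165.9, 147.1]
ee_rot: [0.756, -0.655, -0.0, 0.0]
contact_force: [0.7, 0.7, -0.5]
gripper_width: 42.5
```

Emit:
servo_tool([
  [0.5, 1.4, 0, 0, 0, 0, 0],
  [0.5, 1.4, 0, 0, 0, 0, 0],
  [0.5, 1.4, 0, 0, 0, 0, 0],
  [0.5, 1.4, 0, 0, 0, 0, 0],
  [0.5, 1.4, 0, 0, 0, 0, 0],
  [0.5, 1.4, 0, 0, 0, 0, 0],
  [0.5, 1.4, 0, 0, 0, 0, 0],
  [0.5, 1.4, 0, 0, 0, 0, 0],
  [0.5, 1.4, 0, 0, 0, 0, 0],
  [0.5, 1.4, 0, 0, 0, 0, 0],
  [0.5, 1.0, 0, 0, 0, 0, 0],
  [0.5, 0, 0, 0, 0, 0, 0],
])

```text
clock: 15.75
position: [510.1, -314.5, 147.0]
ee_rot: [0.755, -0.655, 0.0, 0.0]
contact_force: [0.2, -0.4, 0.2]
gripper_width: 42.8
```

Emit:
servo_tool([
  [0.5, 0, 0, -3, 0, 0, 0],
  [0.5, 0, 0, -4, 0, 0, 0],
  [0.5, -3, 0, -3, 0, 0, 0],
  [0.5, -4, 0, 0, 0, 0, 0],
  [0.5, -4, 0, 0, 0, 0, 0],
  [0.5, -4, 0, 0, 0, 0, 0],
  [0.5, -4, 0, 0, 0, 0, 0],
  [0.5, 0, 0, 0, 0, 0, 0],
  [0.5, 0, 0, 0, 0, 0, 0],
  [0.5, 0, 0, 0, 0, 0, 0],
])

```text
clock: 16.75
position: [483.0, -125.4, 247.4]
ee_rot: [0.756, -0.655, 0.0, -0.0]
contact_force: [0.6, 0.5, 0.5]
gripper_width: 42.7
```

```bash
python3 - <<'E'
from h import *
s=read_state();print(s['position'],pl(s['position']),s['contact_force'],s['clock'])
a=snap('scene','s8.png')['image'];b=snap('top','t8.png')['image']
def c(i,y0,y1,x0,x1): return cv2.resize(cv2.cvtColor(i[y0:y1,x0:x1],cv2.COLOR_RGB2BGR),(640,290))
old=np.load('pics/top0.png.npz')['image']
cv2.imwrite('pics/f.png',np.vstack([c(a,100,262,140,498),c(b,140,310,160,535)]))
E
```

```text
[ 482.9801558  -125.43225133  247.38766003] [-47. -76.] [0.60617574 0.47394697 0.46983209] 16.75
```

View pics/f.png

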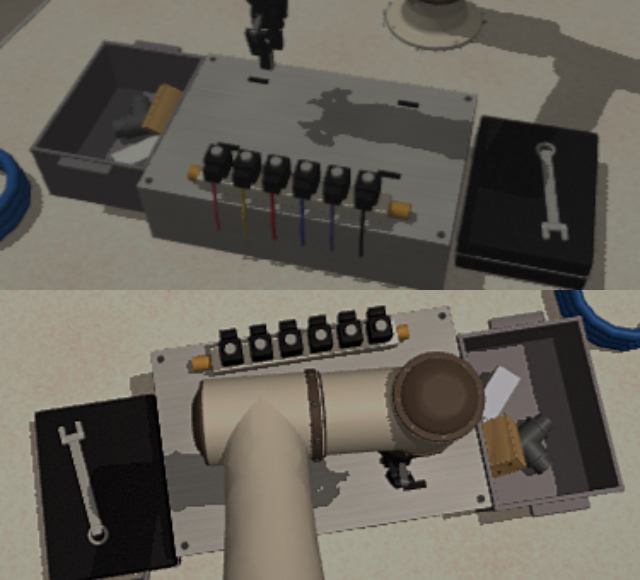

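Everything is in the bin; the case, wrench and bin look unmoved. The block rests on the tee by the near wall, at f.png (503,445) and (163,110). I check its height and whether it touches the plinth, with one more close view.

Emit:
servo_tool([
  [0.5, 4, 0.5, 0, 0, 0, 0],
  [0.5, 4, 0.5, 0, 0, 0, 0],
  [0.5, 4, 0.5, 0, 0, 0, 0],
  [0.5, 3, 0.5, 0, 0, 0, 0],
  [0.5, 0, 0, 0, 0, 0, 0],
  [0.5, 0, 0, 0, 0, 0, 0],
])

```text
clock: 17.45
position: [483.9, -277.7, 246.6]
ee_rot: [0.755, -0.656, -0.001, 0.0]
contact_force: [0.6, -0.1, 0.3]
gripper_width: 42.8
```

```bash
python3 - <<'E'
from h import *
def blob(f):
    d=dict(np.load('pics/'+f+'.npz'));h=cv2.cvtColor(d['image'],cv2.COLOR_RGB2HSV)
    m=cv2.inRange(h,(8,80,60),(25,255,255))
    n,l,st,c=cv2.connectedComponentsWithStats(m); return d,[(st[i].tolist(),c[i]) for i in range(1,n) if st[i][4]>60]
ds=[]
for f,b in(('t8.png',(425,215,495,255)),('s8.png',(200,130,260,190))):
    d,bl=blob(f); bl=[x for x in bl if b[0]<x[1][0]<b[2] and b[1]<x[1][1]<b[3]];print(f,bl);ds.append((d,bl[0][1]))
# closest point of the two rays
A=[];B=[]
R=[]
for d,c in ds:
    p,q=ray(d,c,0),ray(d,c,100);u=(q-p)/np.linalg.norm(q-p);M=np.eye(3)-np.outer(u,u);A.append(M);B.append(M@p)
P=np.linalg.solve(A[0]+A[1],B[0]+B[1]);print('block',P,pl(P))
# bin shift: image difference around bin outline, old vs new top
o=cv2.cvtColor(np.load('pics/top0.png.npz')['image'],cv2.COLOR_RGB2GRAY).astype(np.float32);n=cv2.cvtColor(ds[0][0]['image'],cv2.COLOR_RGB2GRAY).astype(np.float32)
for nm,s in(('bin',np.s_[150:275,495:530]),('case',np.s_[195:315,175:250])): print(nm,cv2.phaseCorrelate(o[s].copy(),n[s].copy()))
snap('wrist','w9.png');print(read_state()['position'])
E
```

```text
t8.png [([442, 212, 27, 38, 661], array([454.63237519, 230.82602118]))]
s8.png [([219, 146, 23, 29, 330], array([230.05151515, 159.56060606]))]
block [ 499.96241753 -346.67101149   66.70364287] [ -62. -297.]
bin ((0.010838833850545626, 0.48890729928741194), 1.010146018134223)
case ((0.5418205143510093, -0.029830004969447543), 0.9291022510528565)
[ 484.092775   -276.85483445  246.84071049]
```

View pics/w9.png

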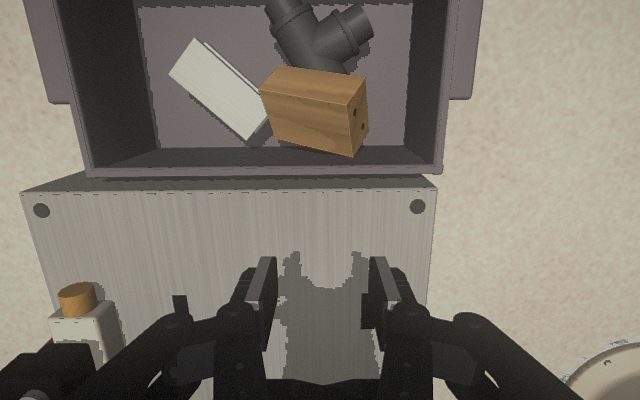

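The close view shows all three pieces inside the walls and below the rim. The block leans on the tee at (315,110), clear of the plinth, and the arm touches nothing. I hand the job in.

```bash
python3 -c "
from bench import *
print(job_done())"
```

```text
the job is handed in; nothing more can be done
None
```

I pushed the strut, then the tee, then the wood block over the plinth's -y edge into the bin, using the part-open gripper as a two-finger fork. I handed the job in at about 17.5 s of the 61 s allowed; the hand-in gives no verdict.

- **Scrap:** the last wrist view showed all three pieces inside the bin walls. The block rests on the tee, about 45 mm inside the near wall. The visible part of it measured about 67 mm above the board, against the 108 mm limit. It was clear of the plinth. I did not measure the heights of the strut and tee; both lay on the bin floor.
- **Bin and case:** comparing the first and last top views, each moved about half a pixel or less (1–2 mm). That is within measurement error.
- **Wrench:** it looked unmoved in the last views; I did not measure it separately.
- **Valves:** all passes stayed clear of them, and the force readings after each move were only a few newtons.
- **Disagreement:** the block's near corner read about 18 mm differently in the top and wrist views. I left extra room before pushing, and it made no difference.
- **Not checked:** I judged the pieces to be still from single pictures, so I did not confirm zero speed directly.

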